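Unclip, reseat and reclip a specimen slide on its stage

TASK

The slide on the grey specimen stage sits short of its end stop. Swing the spring clip right round until it is fully clear of the slide, push the slide along its channel until it is home against the brass screw of the end stop with a light but definite push (feel it touch; about 3 to 6 N, never over 12), then swing the clip smoothly back all the way, without forcing it, so that it holds the slide there. Leave the other things on the desk alone.

Things in the scene. Friction and masses are not known exactly. Their poses are not given: they have to be found in the camera images.
- clip_pivot (a point): Screw about which the spring clip swings, on the specimen stage: a grey metal plate 150 x 245 mm, top face 16 mm above the table, fixed to it. The point is on the screw's vertical axis, 4 mm above the plate. Its axes are the stage's: x away from the slide channel (away from the robot, roughly), y along the channel towards the end stop, z up. The channel is 59 mm wide between two aluminium rails 4 mm high, centred 60 mm on the -x side of the screw, and open at its -y end.
- clip (a joint): Angle of the clip about its screw, rad: 0 = on (arm straight across the rail, toe on the slide), grows anticlockwise seen from above to 1.45 = clear (arm parallel to the rail, beside it). It has a hard stop at each end and stays where it is left. The arm's toe is 44 mm from the screw and is sprung downwards: it presses with about 4 N, so that turning it onto, on or off the slide takes about 3 to 12 N at the post.
- clip_post (a point): Centre of the red upright post by which the clip is swung: 12 mm diameter, 32 mm tall (22 to 55 mm above the table), on the clip's tail, 46 mm from the screw on the side opposite the toe. Point half-way up is 42.5 mm above the table. At joint 0 it lies on the stage's +x side of the screw, at 1.45 on its +y side. The tail below it is 10 mm wide, top 26 mm above the table. It can be pushed from the side or held between the fingers.
- leaf: The clip's sprung steel arm with its rounded toe; origin near the screw, x axis from toe to screw. Moves with the clip.
- slide: The slide: loose black framed specimen plate, 56 mm (x) x 92 mm (y) x 6 mm, lying in the channel with 1.5 mm play at each side; about 0.09 kg. Origin at the centre of its underside (16 mm above the table), y along its length towards the stop.
- slide_ridge (a point): Centre of the slide's ribbed upright ridge at its -y end (the end away from the stop): 30 mm (x) x 10 mm (y), 9 mm off the middle on the -x side, from 22 to 42 mm above the table; point 31 mm above the table. Push here, or pinch it across y. Its outer face is 5 mm from the point and 1 mm in from the end of the slide's frame.
- slide_front (a point): Middle of the slide's end face that meets the stop's screw, 19 mm above the table; y points out of it to the stop. 86 mm from slide_ridge along y.
- stop: End stop: dark steel block 30 x 18 x 16 mm, fixed on the plate at the +y end of the channel. Origin under the middle of its -y face, at the plate's top; y as the stage's. A brass set screw (9 mm diameter, axis 21 mm above the table) sticks 4 to 22 mm out of that face to -y, in line with the slide: set anew each time, rigid, in no reading; feel (or see) where it ends.
- lead_box: Bystander: flat black tin box 50 x 74 x 16 mm. Origin at the centre of its underside.
- magnifier: Bystander: hand lens with black handle, 67 x 152 x 10 mm. Origin at the centre of its underside.
- stapler: Bystander: red and black stapler, 34 x 144 x 44 mm. Origin at the centre of its underside.
- card_box: Bystander: small white and pink carton, 15 x 62 x 52 mm. Origin at the centre of its underside.
- desk_bell: Bystander: small mustard-coloured bell-shaped weight, 44 mm wide, 41 mm tall. Origin at the centre of its underside.
Not all that is in view belongs to the job. There is more than one size of the slide; the one meant has the size given above.

How it is judged:
On the way, in this order (a step that is already met when the one before it is completed fails the run):
1. the clip has been swung clear of the slide (value of joint clip above 1.2 rad and contact force between leaf and slide below 0.1 N), for 0.2 s.
2. with the clip clear, the slide is pressed home against the stop (contact force between slide and stop above 1.5 N and value of joint clip above 1 rad), for 0.1 s.
3. the clip has been swung back onto the slide (value of joint clip below 0.2 rad and contact force between leaf and slide above 1 N), for 0.2 s.
At the end, for the whole second after the job is handed in: the slide lies flat and at rest in the channel with its end still touching the stop's screw (over 0.1 N), the clip is swung on to within 0.2 rad of its end and its toe presses on the slide (all of step 3 and contact force between slide and stop above 0.1 N and angle between slide's own z axis and vertical below 0.05 rad and linear speed of slide below 0.01 m/s).
It fails at once if the slide is rammed against the stop with over 12 N (contact force between slide and stop above 12 N).
It fails at once if the clip's toe is forced against the slide with over 20 N (contact force between leaf and slide above 20 N).
It fails at once if one of the other things (tin, lens, stapler, carton, bell) is moved by over 20 mm (distance of any of lead_box, magnifier, stapler, card_box, desk_bell from where it was at the start of the episode above 0.02 m).
It also fails if it takes over 72 s, if anything falls off the work surface, if the arm or the gripper's body presses on something with over 40 N, if the wrist force passes 120 N, or if a joint passes its speed limit or range.

ROBOT

A 6-joint arm with a two-finger parallel gripper is mounted at the origin on a cart in front of the work surface, level with it; the furniture and walls round the work are solid. World frame = base frame: x ahead of the robot, y to its left, z up, the work surface at z = 0. Lengths are in m, angles in rad, forces in N, time in s.
With the tool pointing down it reaches from about 0.325 to 0.925 m from the base axis. Payload 3.1 kg.
Tool frame: the origin (TCP) lies at the centre of the arm's flange, where the gripper is bolted on; the fingertips stand 173 mm ahead of it and the grasp point (between the pads) lies 155 mm ahead of it (bot.tcp_to_grasp is the distance from the TCP to the grasp point, in m); y points along the fingers, x is the direction in which the jaws open and shut, and the axes are right-handed (so a half turn about y gives the same grasp; the last joint's range is limited). The gripper opens to 85 mm and grips with 20 to 120 N. Pads are 22 mm wide; open, the fingers measure 114 mm over their backs; the gripper's body (76 mm by 85 mm) begins 54 mm behind the grasp point. The pads swing forward as they close: fully open they stand 13 mm farther back than shut.
Start: joints at [1.141, 0.217, 1.613, -0, 1.311, -0.112], TCP at [0.195, 0.594, 0.405] pointing down, gripper open.
Joint ranges: [-2.75, 2.75], [-0.78, 2.1], [0.31, 2.55], [-1.13, 4.27], [0.13, 2.63], [-2.58, 2.58]. Speed limits (rad/s): [2.79, 2.79, 3.14, 3.14, 3.14, 3.14].

INTERFACE

Orientations are given as a unit quaternion [x, y, z, w].
In Python, from workcell import bot gives the robot as it stands.
- The arm moves only by the shell command python3 -m crank 'ROWS' [OPENING] [FORCE]. ROWS is JSON, one flat list of numbers, 6 for each row, row after row: the shift along the world's x, y, z in mm, then the turn, a rotation vector about the world's x, y, z in rad. A call has 1 to 12 rows; each row shifts and turns the commanded pose from where the row before left it; what a row does not reach is not made up. A row lasts 1/8 s, in which the tool goes at most 62.5 mm and 10.7 degrees, less where a joint would pass 70% of its speed; a pose out of reach is approached as far as the arm can. A call with a gripper value outside its range is refused whole. OPENING is the closure in counts, from 0 (fully open) to 255 (shut), set as the call begins (- or left out, the last holds). The fingers move at their own pace and stop on an object; FORCE is the grip in N (left out, the last holds). Time passes only in rows, so rows that do not move let the fingers close. It gives the time, the measured TCP pose, the force and the opening at its end, in the units of the state.
- bot.get_state(): the state, without advancing time (a new reading comes with each control period).
- bot.camera(name): name is "side" or "top" or "wrist"; returns a dict with "frame" (400x640x3 uint8, red, green, blue), "depth" (400x640 float32, m along the optical axis (not along the pixel's ray), 0 where there is no reading), "fx", "fy", "cx", "cy" (pixels), "world_to_cam" (4x4, takes a point from world to camera coordinates). Camera axes: x right, y down, z forward; pixel columns grow to the right and rows downward; lengths in m; the calibration is good to about 2 mm. A picture is of the moment at which its call begins.
- bot.job_done(): hands the job in, once; it reports no verdict.
The state is a dict: "clock": time; "joint_pos": joint angles; "qd": joint speeds; "effort": joint torques, N m; "eef_pos": TCP position; "eef_rot": TCP orientation; "wrist_force": force on the tool from outside, world axes, zero at the start; "moment": the same for the moment, N m; "gripper_width": finger opening in m.
Only numpy, scipy, OpenCV 4.12 (cv2) and the standard library are available. Lean on these libraries where they do the work, as an engineer would, in place of code of your own. Each camera call takes 0.05 s, during which the arm holds its last target.

## Working session

There is one attempt and no reset: what is moved stays moved. The work goes in short steps, Python scripts to look and compute and a shell command to move; the robot and the scene stay as the last step left them, time stands still between calls to the robot, and variables do not carry over. Pictures are saved under pics/ and viewed, and the job is handed in when it is done.

```bash
mkdir -p pics; ls; cat > h.py <<'E'
import numpy as np, cv2
from workcell import bot
def snap(n,f,crop=None,s=1):
    c=bot.camera(n); im=c["frame"][:,:,::-1]
    np.savez('/tmp/'+n+'.npz',**{k:np.array(v) for k,v in c.items()})
    cv2.imwrite('pics/'+f,im); return c
def crop(n,f,u0,v0,u1,v1,s):
    c=np.load('/tmp/'+n+'.npz'); im=c["frame"][v0:v1,u0:u1,::-1]
    cv2.imwrite('pics/'+f,cv2.resize(im,None,fx=s,fy=s,interpolation=cv2.INTER_CUBIC))
def at_z(n,u,v,z):
    c=np.load('/tmp/'+n+'.npz'); T=np.linalg.inv(c['world_to_cam'])
    d=T[:3,:3]@np.array([(u-c['cx'])/c['fx'],(v-c['cy'])/c['fy'],1]); o=T[:3,3]
    return o+d*(z-o[2])/d[2]
def proj(n,p):
    c=np.load('/tmp/'+n+'.npz'); q=c['world_to_cam']@np.r_[p,1]
    return np.array([c['fx']*q[0]/q[2]+c['cx'],c['fy']*q[1]/q[2]+c['cy']])
def dep(n,u,v):
    c=np.load('/tmp/'+n+'.npz'); z=c['depth'][v,u]
    q=np.array([(u-c['cx'])/c['fx']*z,(v-c['cy'])/c['fy']*z,z,1]); return (np.linalg.inv(c['world_to_cam'])@q)[:3]
E
python3 - <<'E'
from h import *
for n in ['top','side','wrist']: snap(n,n+'0.png')
s=bot.get_state(); print(s, bot.tcp_to_grasp)
E
```

```text
pics
{'clock': 0.15, 'joint_pos': array([ 1.14081292e+00,  2.17577346e-01,  1.61461224e+00,  2.53397461e-05,
        1.31126715e+00, -1.12217954e-01]), 'qd': array([-0.00088726, -0.00284019, -0.00521873,  0.0011069 ,  0.00136991,
       -0.00034237]), 'effort': array([ 6.28854850e-04, -3.97443867e+01, -3.04418886e+01, -1.90860464e-04,
        5.85047455e-03, -1.14249269e-05]), 'eef_pos': array([0.19513391, 0.59342979, 0.40364573]), 'eef_rot': array([ 0.57312766,  0.41401468, -0.41517079, -0.57249432]), 'wrist_force': array([-0.87045249,  0.44236061, -0.04565584]), 'moment': array([-0.03416792,  0.0595242 ,  0.01659025]), 'gripper_width': 0.0852485015350722} 0.1547
```

View pics/top0.png

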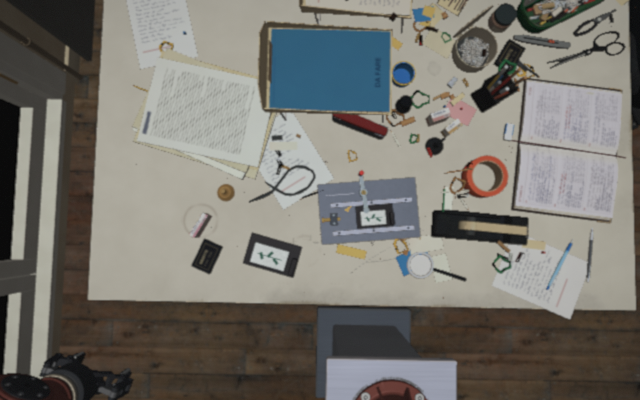

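View pics/side0.png

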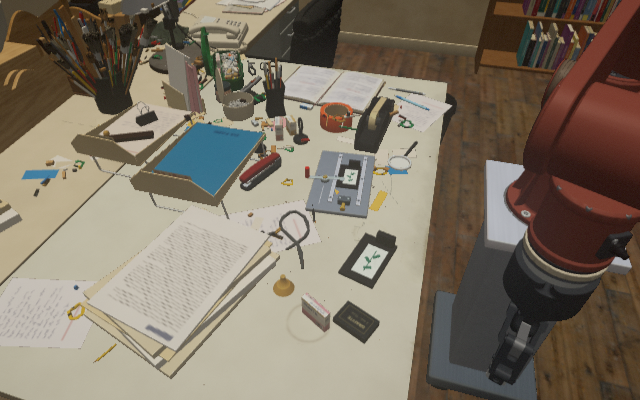

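View pics/wrist0.png

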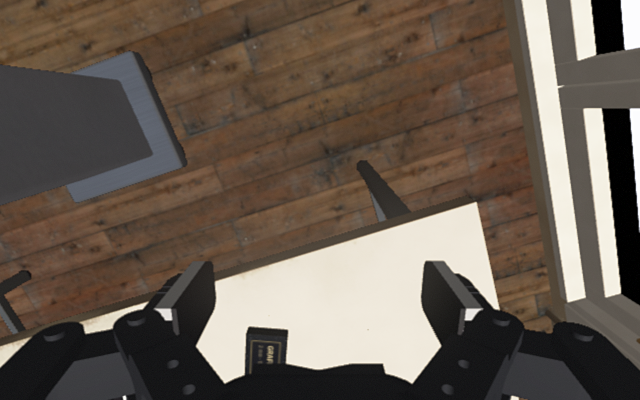

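Two framed plates: one at top (375,215), lying in the grey stage's channel, and a larger one loose on the desk at (272,255). The one in the stage fits the description. I'll confirm in an enlarged crop.

```bash
python3 - <<'E'
from h import *
crop('top','top0c.png',305,165,435,255,6)
crop('side','side0c.png',290,140,390,225,7)
for u,v in [(319,191),(419,191),(419,236),(319,243),(272,255)]: print(dep('top',u,v))
c=np.load('/tmp/top.npz'); print(c['world_to_cam'],c['fx'],c['cx'],c['cy'])
E
```

```text
[0.55966553 0.18680804 0.01405401]
[ 5.65946427e-01 -6.40506409e-02  2.61095716e-04]
[ 0.45352644 -0.06090338  0.01673306]
[0.43131544 0.18418049 0.00091488]
[0.39984697 0.29935459 0.00712851]
[[ 0.01937608 -0.99975346  0.01084351  0.17511317]
 [-0.99750115 -0.02006715 -0.06774036  0.54228111]
 [ 0.06794125 -0.00950387 -0.99764406  1.1325783 ]
 [ 0.          0.          0.          1.        ]] 467.0968460206602 319.2638384661076 199.36733942994826
```

View pics/top0c.png

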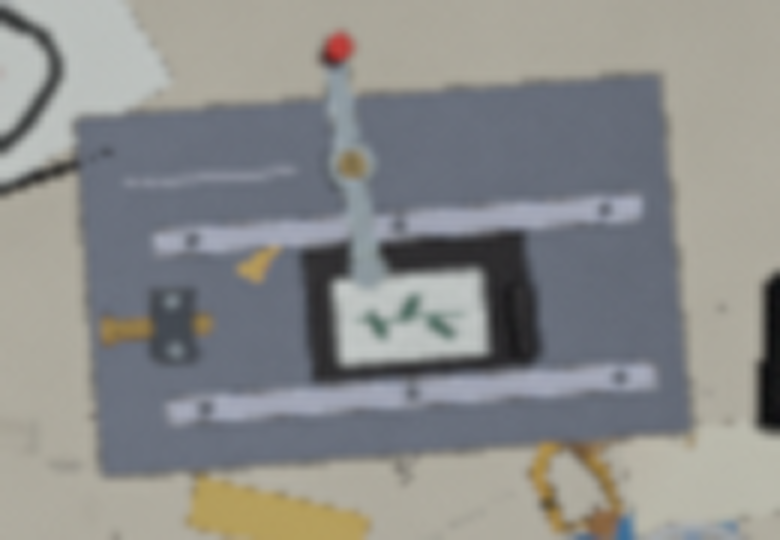

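View pics/side0c.png

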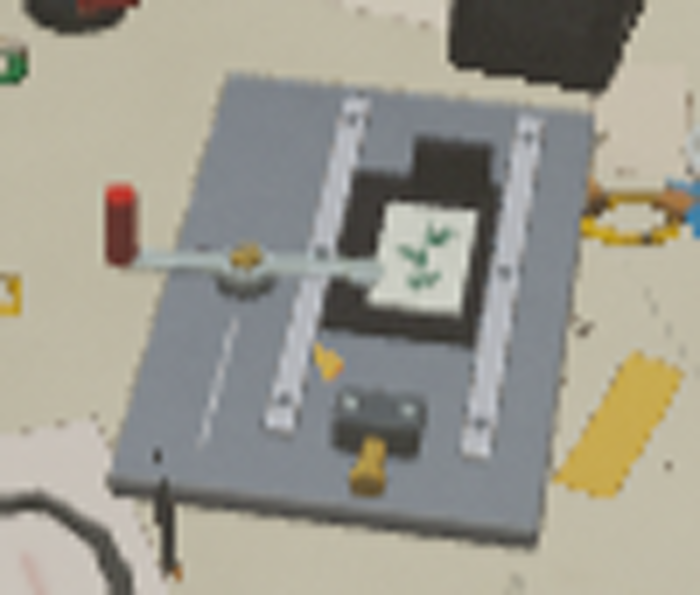

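The crop confirms it: the slide lies between the rails, its ridge on the right (~(517,318) in the crop), the clip arm across it, the red post at (338,47), the screw at (352,163), and the brass stop screw's tip at (212,324).

```bash
python3 - <<'E'
from h import *
P=lambda u,v,z:at_z('top',305+u/6-.4,165+v/6-.4,z)
C=[P(u,v,.016) for u,v in [(77,118),(660,73),(692,433),(102,475)]]
for c in C: print('corner',c)
print([np.linalg.norm(C[i]-C[(i+1)%4]) for i in range(4)])
y=(C[0]-C[1]+C[3]-C[2]); x=(C[0]-C[3]+C[1]-C[2]); print('y ang',np.arctan2(y[1],y[0])-np.pi/2,'x ang',np.arctan2(x[1],x[0]))
a=(np.arctan2(y[1],y[0])-np.pi/2+np.arctan2(x[1],x[0]))/2
X=np.array([np.cos(a),np.sin(a),0]);Y=np.array([-np.sin(a),np.cos(a),0])
cen=sum(C)/4
for n,u,v,z in [('post',338,46,.055),('pivot',352,163,.028),('ridge',517,318,.042),('sl fl',305,255,.022),('sl fr',318,380,.022),('tip',212,324,.021),('block l',178,325,.032),('block face',198,325,.032)]:
    p=P(u,v,z); d=p-cen; print(n,p.round(4),'stage',(d@X).round(4),(d@Y).round(4))
    if n=='pivot': pv=p
print('a',a, 'cen',cen)
E
```

```text
corner [0.57610922 0.19101868 0.016     ]
corner [ 0.59970974 -0.04942295  0.016     ]
corner [ 0.45168761 -0.06337576  0.016     ]
corner [0.42994644 0.17793888 0.016     ]
[np.float64(0.24159710702285783), np.float64(0.1486782908172988), np.float64(0.24229203687039544), np.float64(0.1467468516081169)]
y ang 0.09384104153924566 x ang 0.09163256099976486
post [0.6032 0.0877 0.055 ] stage 0.0906 0.0153
pivot [0.5588 0.0787 0.028 ] stage 0.0456 0.0105
ridge [0.4965 0.0131 0.042 ] stage -0.0225 -0.0491
sl fl [0.5212 0.0968 0.022 ] stage 0.0098 0.032
sl fr [0.4703 0.0908 0.022 ] stage -0.0414 0.0307
tip [0.4923 0.1343 0.021 ] stage -0.0155 0.072
block l [0.4913 0.1486 0.032 ] stage -0.0151 0.0864
block face [0.4915 0.1406 0.032 ] stage -0.0157 0.0783
a 0.09273680126950526 cen [0.51436325 0.06403971 0.016     ]
```

```bash
python3 -m crank '[25,-31,0,0,0,-0.17, 25,-31,0,0,0,-0.17, 25,-31,0,0,0,-0.17, 25,-31,0,0,0,-0.17, 25,-31,0,0,0,-0.17, 25,-31,0,0,0,-0.17, 25,-31,0,0,0,-0.17, 25,-31,0,0,0,-0.17]' 0 20
python3 -m crank '[25,-32,-10,0,0,-0.17, 25,-32,-10,0,0,-0.17, 25,-32,-10,0,0,-0.17, 25,-32,-10,0,0,-0.17, 25,-32,-10,0,0,-0.17, 25,-32,-10,0,0,-0.17, 25,-32,-10,0,0,-0.17, 25,-32,-10,0,0,-0.17,0,0,0,0,0,0]'
cat >> h.py <<'E'
def st():
    from scipy.spatial.transform import Rotation as R
    s=bot.get_state(); M=R.from_quat(s['eef_rot']).as_matrix()
    print('t',round(s['clock'],2),'p',(s['eef_pos']*1e3).round(1),'yaw',round(float(np.arctan2(M[1,0],M[0,0])),4),'down',M[:,1].round(4),'F',s['wrist_force'].round(2),'w',round(s['gripper_width']*1e3,1),'j6',s['joint_pos'][[0,5]].round(2))
E
python3 - <<'E'
from h import *
st(); snap('wrist','w1.png')
E
```

```text
clock: 1.15
eef_pos: [0.3958, 0.3445, 0.4044]
eef_rot: [0.706, -0.04, 0.04, -0.706]
wrist_force: [0.1, 0.2, -0.6]
gripper_width: 0.0855
clock: 2.28
eef_pos: [0.5961, 0.0875, 0.3233]
eef_rot: [0.525, -0.475, 0.474, -0.524]
wrist_force: [-0.3, 0.1, -0.1]
gripper_width: 0.0851
t 2.27 p [596.1  87.5 323.3] yaw -1.4704 down [-1.8e-03 -5.0e-04 -1.0e+00] F [-0.34  0.14 -0.05] w 85.1 j6 [0.03 1.5 ]
```

View pics/w1.png

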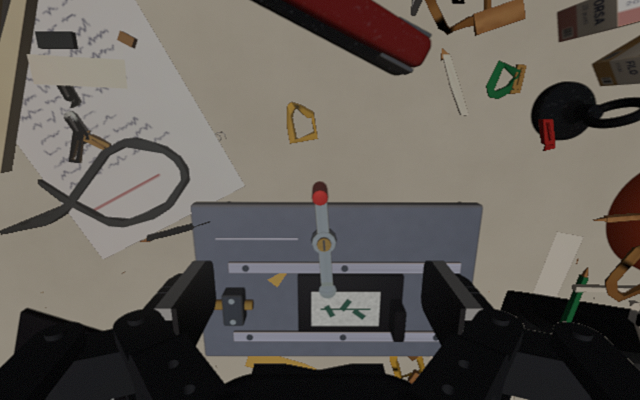

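The wrist view shows the stage square on: post at (320,193), screw at (323,243), brass tip at (253,304), slide front edge at x≈298 and the ridge at (398,322). I'll enlarge it.

```bash
python3 - <<'E'
from h import *
crop('wrist','w1c.png',185,170,445,360,3)
E
```

```text
(no output)
```

View pics/w1c.png

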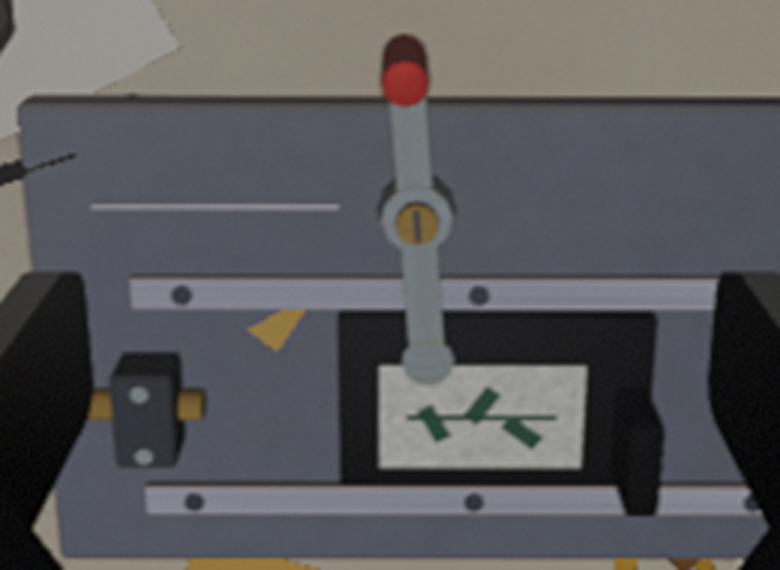

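```bash
python3 - <<'E'
from h import *
P=lambda u,v,z:at_z('wrist',185+u/3-.33,170+v/3-.33,z)
q=[P(131,279,.02),P(715,279,.02),P(147,514,.02),P(740,512,.02)]
d=q[0]-q[1]; e=q[2]-q[3]
print(np.arctan2(d[1],d[0])-np.pi/2,np.arctan2(e[1],e[0])-np.pi/2)
a=(np.arctan2(d[1],d[0])+np.arctan2(e[1],e[0]))/2-np.pi/2
X=np.array([np.cos(a),np.sin(a),0]);Y=np.array([-np.sin(a),np.cos(a),0])
pv=P(417,223,.03)
for n,u,v,z in [('post',405,83,.055),('pivot',417,223,.03),('toe',428,362,.026),('sl fl',339,314,.022),('sl fr',342,482,.022),('sl bl',656,314,.022),('tip',206,404,.021),('block facetop',180,365,.032),('ridge out',661,435,.042),('ridge outb',661,490,.032),('rail+',131,279,.02),('rail-',147,514,.02)]:
    p=P(u,v,z); d=p-pv; print(n,(p*1e3).round(1),'stage',(d@X*1e3).round(1),(d@Y*1e3).round(1))
print(a,a-np.pi/2)
E
```

```text
0.10051466309072343 0.10444826400998686
post [602.8  87.4  55. ] stage 45.8 3.3
pivot [557.6  79.4  30. ] stage 0.0 0.0
toe [513.7  71.5  26. ] stage -44.4 -3.3
sl fl [524.2  98.2  22. ] stage -31.3 22.1
sl fr [468.7  92.6  22. ] stage -87.1 22.2
sl bl [533.3   7.9  22. ] stage -31.4 -68.6
tip [490.5 134.8  21. ] stage -61.0 62.0
block facetop [509.2 141.   32. ] stage -41.8 66.3
ridge out [506.9   6.8  42. ] stage -57.8 -67.0
ridge outb [4.825e+02 2.000e-01 3.200e+01] stage -82.7 -71.1
rail+ [528.2 158.2  20. ] stage -21.2 81.4
rail- [449.9 151.   20. ] stage -99.8 82.3
0.10248146355035503 -1.4683148632445415
```

```bash
python3 -m crank '[7,0,-20,0,0,0.07, 0,0,-25,0,0,0, 0,0,-25,0,0,0, 0,0,-25,0,0,0, 0,0,-25,0,0,0, 0,0,0,0,0,0, 0,0,0,0,0,0]' 60 20
python3 - <<'E'
from h import *
st(); snap('wrist','w2.png'); snap('side','s2.png'); crop('side','s2c.png',250,100,410,225,5)
E
```

```text
clock: 3.2
eef_pos: [0.6024, 0.0905, 0.2058]
eef_rot: [-0.541, 0.454, -0.455, 0.542]
wrist_force: [0.2, 0.3, 1.4]
gripper_width: 0.0652
t 3.2 p [602.4  90.5 205.8] yaw -1.3956 down [ 1.3e-03  2.0e-04 -1.0e+00] F [0.18 0.26 1.39] w 65.2 j6 [0.03 1.43]
```

View pics/w2.png

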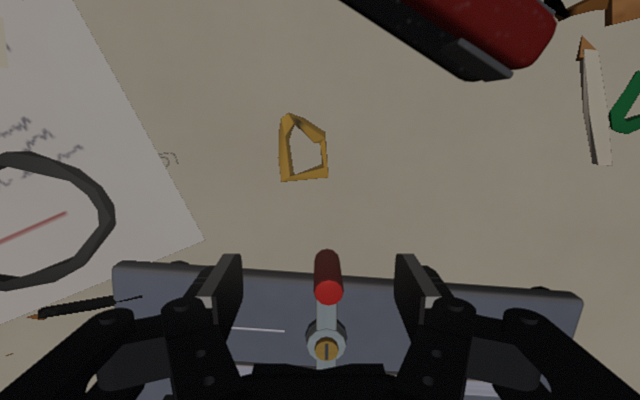

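View pics/s2c.png

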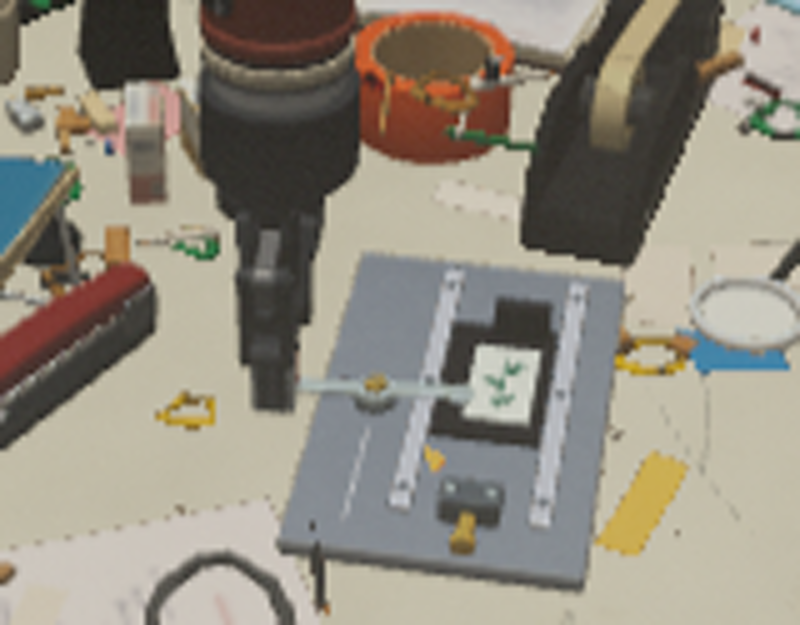

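```bash
python3 -m crank '[0,-2,-2,0,0,0, 0,0,0,0,0,0, 0,0,0,0,0,0, 0,0,0,0,0,0, 0,0,0,0,0,0, 0,0,0,0,0,0]' 255 30
python3 - <<'E'
from h import *
st()
pv=np.array([557.6,79.4])
p=bot.get_state()['eef_pos'][:2]*1e3; d=p-pv; th=np.arctan2(d[1],d[0]);r=np.hypot(*d); print(r,th)
for N,tot in [(10,1.36)]:
    t=th+np.linspace(0,tot,N+1); print(np.diff(np.c_[np.cos(t),np.sin(t)]*46,axis=0).round(1))
E
```

```text
clock: 4.05
eef_pos: [0.6025, 0.0876, 0.203]
eef_rot: [0.542, -0.454, 0.455, -0.542]
wrist_force: [-0.4, -1.3, 1.1]
gripper_width: 0.0106
t 4.05 p [602.5  87.6 203. ] yaw -1.3968 down [ 4.e-04 -4.e-04 -1.e+00] F [-0.38 -1.29  1.08] w 10.6 j6 [0.03 1.43]
45.59042030100413 0.18037315629427852
[[-1.5  6.1]
 [-2.3  5.8]
 [-3.1  5.4]
 [-3.8  5. ]
 [-4.5  4.4]
 [-5.   3.7]
 [-5.5  3. ]
 [-5.8  2.3]
 [-6.1  1.5]
 [-6.2  0.6]]
```

```bash
python3 -m crank '[-0.7,3,0,0,0,0.068, -0.8,3.1,0,0,0,0.068, -1.1,2.9,0,0,0,0.068, -1.2,2.9,0,0,0,0.068, -1.5,2.7,0,0,0,0.068, -1.6,2.7,0,0,0,0.068]'
python3 -m crank '[-1.8,2.5,0,0,0,0.068, -2,2.5,0,0,0,0.068, -2.2,2.2,0,0,0,0.068, -2.3,2.2,0,0,0,0.068]'
python3 - <<'E'
from h import *
st()
E
```

```text
clock: 4.8
eef_pos: [0.5955, 0.1045, 0.203]
eef_rot: [0.623, -0.335, 0.335, -0.622]
wrist_force: [-0.3, -3.4, 3.3]
gripper_width: 0.0106
clock: 5.3
eef_pos: [0.5873, 0.1138, 0.203]
eef_rot: [0.663, -0.247, 0.248, -0.662]
wrist_force: [-0.4, -4.3, 1.5]
gripper_width: 0.0107
t 5.3 p [587.3 113.8 203. ] yaw -0.7148 down [ 4.0e-04 -1.5e-03 -1.0e+00] F [-0.41 -4.29  1.51] w 10.7 j6 [0.07 0.79]
```

Going smoothly with about 4 N; continue round.

```bash
python3 -m crank '[-2.5,1.9,0,0,0,0.068, -2.5,1.8,0,0,0,0.068, -2.7,1.5,0,0,0,0.068, -2.8,1.5,0,0,0,0.068, -2.9,1.1,0,0,0,0.068, -2.9,1.2,0,0,0,0.068]'
python3 -m crank '[-3,0.8,0,0,0,0.068, -3.1,0.7,0,0,0,0.068, -3.1,0.3,0,0,0,0.068, -3.1,0.3,0,0,0,0.068]'
python3 - <<'E'
from h import *
st(); snap('wrist','w3.png'); snap('top','t3.png'); crop('top','t3c.png',305,165,435,255,6);
E
```

```text
clock: 6.05
eef_pos: [0.5708, 0.1228, 0.203]
eef_rot: [0.699, -0.108, 0.108, -0.698]
wrist_force: [-0.2, -4.2, 2.9]
gripper_width: 0.0105
clock: 6.55
eef_pos: [0.5586, 0.1249, 0.203]
eef_rot: [0.708, -0.012, 0.012, -0.706]
wrist_force: [-0.4, -4.3, 2.3]
gripper_width: 0.011
t 6.55 p [558.6 124.9 203. ] yaw -0.0346 down [ 3.0e-04 -1.7e-03 -1.0e+00] F [-0.42 -4.33  2.3 ] w 11.0 j6 [0.1  0.13]
```

View pics/w3.png

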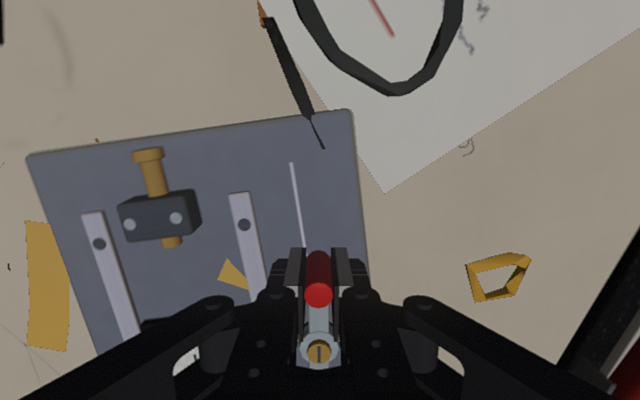

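```bash
python3 -m crank '[0,0,0,0,0,0, 0,0,0,0,0,0, 0,0,0,0,0,0, 0,0,15,0,0,0, 0,0,20,0,0,0, 0,0,15,0,0,0, 0,0,0,0,0,0]' 150
python3 - <<'E'
from h import *
st(); snap('wrist','w4.png')
E
```

```text
clock: 7.52
eef_pos: [0.5597, 0.1257, 0.2556]
eef_rot: [-0.707, 0.011, -0.015, 0.707]
wrist_force: [0.5, -0.6, -0.9]
gripper_width: 0.0352
t 7.53 p [559.7 125.7 255.6] yaw -0.037 down [ 5.3e-03  6.0e-04 -1.0e+00] F [ 0.48 -0.63 -0.86] w 35.2 j6 [0.1  0.14]
```

View pics/w4.png

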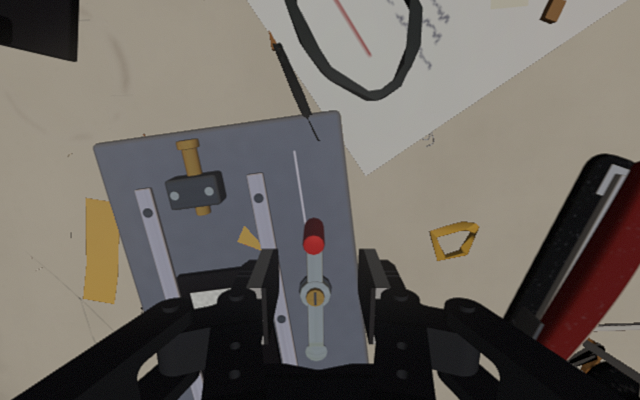

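The clip (post (314,243), screw (315,297), toe (315,352)) now lies parallel to and outside the rail, clear of the slide. Next I'll close the fingers and go behind the ridge, looking before I descend.

```bash
python3 -m crank '[-9,-24,0,0,0,0.023, -9,-24,0,0,0,0.023, -9,-24,0,0,0,0.023, -9,-24,0,0,0,0.023, -9,-24,0,0,0,0.023, -9,-24,0,0,0,0.024, 0,0,0,0,0,0]' 255
python3 - <<'E'
from h import *
st(); snap('wrist','w5.png'); snap('top','t5.png'); crop('top','t5c.png',305,165,435,255,6)
E
```

```text
clock: 8.45
eef_pos: [0.5036, -0.0195, 0.2519]
eef_rot: [-0.706, -0.034, 0.036, 0.706]
wrist_force: [-0.0, 0.4, -0.3]
gripper_width: 0.0002
t 8.45 p [503.6 -19.5 251.9] yaw 0.0993 down [-1.9e-03  3.0e-04 -1.0e+00] F [-0.02  0.39 -0.26] w 0.2 j6 [-0.18 -0.28]
```

View pics/w5.png

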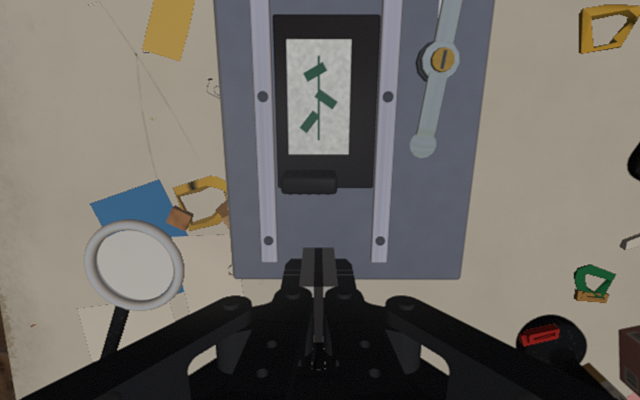

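View pics/t5c.png

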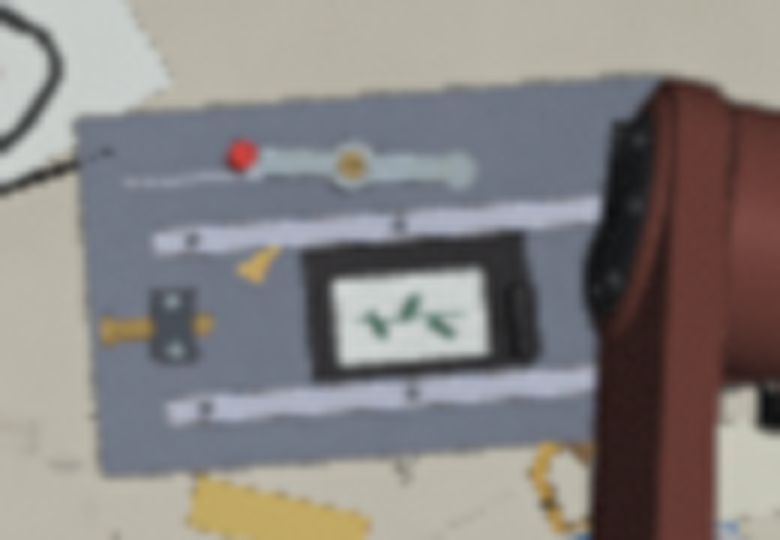

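```bash
python3 -m crank '[0,0,-17,0,0,0, 0,0,-20,0,0,0, 0,0,-15,0,0,0, 0,0,0,0,0,0, -0.4,4,0,0,0,0, -0.4,4,0,0,0,0, -0.2,2,0,0,0,0, -0.2,2,0,0,0,0, -0.2,2,0,0,0,0, 0,0,0,0,0,0]'
python3 - <<'E'
from h import *
st(); snap('wrist','w6.png')
E
```

```text
clock: 9.8
eef_pos: [0.5032, -0.0044, 0.2009]
eef_rot: [0.706, 0.036, -0.036, -0.706]
wrist_force: [-0.3, -0.6, 0.3]
gripper_width: 0.0004
t 9.8 p [503.2  -4.4 200.9] yaw 0.102 down [ 4.e-04 -0.e+00 -1.e+00] F [-0.25 -0.58  0.27] w 0.4 j6 [-0.15 -0.25]
```

View pics/w6.png

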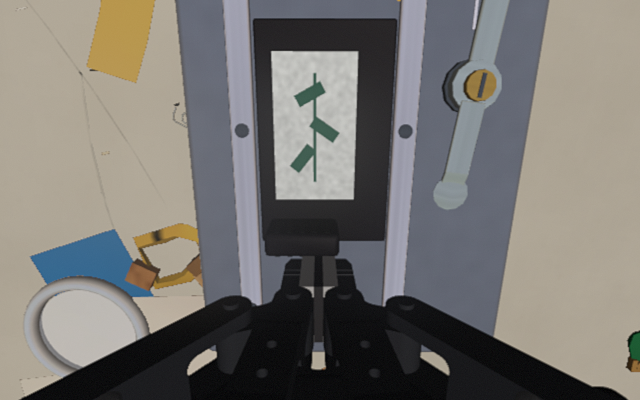

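```bash
python3 -m crank '[-0.4,4,0,0,0,0, -0.4,4,0,0,0,0, -0.4,4,0,0,0,0, -0.4,4,0,0,0,0, -0.4,4,0,0,0,0, -0.4,4,0,0,0,0, -0.2,2,0,0,0,0, -0.2,2,0,0,0,0, 0,0,0,0,0,0]'
python3 - <<'E'
from h import *
st(); snap('wrist','w7.png')
E
```

```text
clock: 10.98
eef_pos: [0.5002, 0.0237, 0.2006]
eef_rot: [-0.706, -0.036, 0.036, 0.706]
wrist_force: [-0.4, 0.1, 0.3]
gripper_width: 0.0002
t 10.97 p [500.2  23.7 200.6] yaw 0.1019 down [-4.e-04  4.e-04 -1.e+00] F [-0.4   0.07  0.29] w 0.2 j6 [-0.09 -0.2 ]
```

View pics/w7.png

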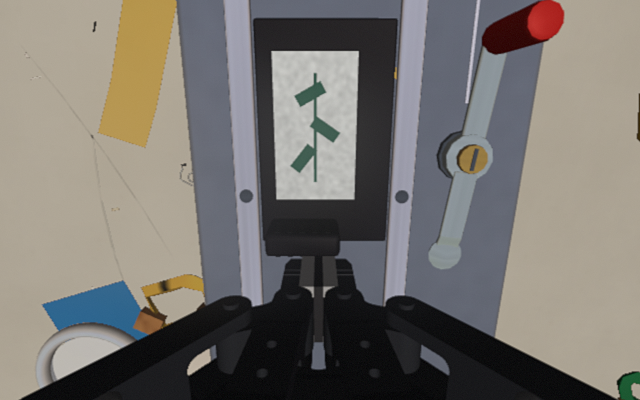

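```bash
python3 - <<'E'
from h import *
a=.1025;X=np.array([np.cos(a),np.sin(a),0]);Y=np.array([-np.sin(a),np.cos(a),0])
pv=np.array([557.6,79.4,0])
for u,v in [(254,18.5),(325,18),(395,18.5)]:
    p=at_z('wrist',u,v,.022)*1e3-pv; print(p@X,p@Y)
p=at_z('wrist',473,159,.03)*1e3-pv; print('piv',p@X,p@Y)
E
```

```text
-87.49547802935439 52.697742891899914
-60.16859285539667 52.858592530860264
-33.227575070255 52.67238581873417
piv -0.21690055414582732 -0.35204011135489655
```

```bash
python3 -m crank '[-0.2,2,0,0,0,0, -0.2,2,0,0,0,0, -0.1,1,0,0,0,0, -0.1,1,0,0,0,0, 0,0,0,0,0,0]'; python3 -m crank '[-0.05,0.5,0,0,0,0, -0.05,0.5,0,0,0,0, 0,0,0,0,0,0]'; python3 -c "
from h import *
st()"
```

```text
clock: 11.65
eef_pos: [0.4997, 0.0297, 0.2007]
eef_rot: [-0.706, -0.036, 0.036, 0.706]
wrist_force: [-0.2, -0.6, -0.4]
gripper_width: -0.0002
clock: 12.02
eef_pos: [0.4996, 0.0305, 0.2008]
eef_rot: [0.706, 0.036, -0.036, -0.706]
wrist_force: [1.5, 0.0, 0.0]
gripper_width: 0.0003
t 12.03 p [499.6  30.5 200.8] yaw 0.102 down [ 1.e-04 -0.e+00 -1.e+00] F [1.49 0.03 0.03] w 0.3 j6 [-0.08 -0.18]
```

```bash
for i in 1; do python3 -m crank '[-0.05,0.5,0,0,0,0, 0,0,0,0,0,0]' | grep -E "eef_pos|wrist_force"; python3 -m crank '[-0.05,0.5,0,0,0,0, 0,0,0,0,0,0]' | grep -E "eef_pos|wrist_force"; done
```

```text
eef_pos: [0.4996, 0.031, 0.2008]
wrist_force: [-0.0, -0.3, 0.4]
eef_pos: [0.4995, 0.0315, 0.2007]
wrist_force: [1.0, -0.3, 0.2]
```

```bash
python3 -m crank '[-0.05,0.5,0,0,0,0, 0,0,0,0,0,0]' | grep -E "eef_pos|wrist_force"
```

```text
eef_pos: [0.4995, 0.032, 0.2007]
wrist_force: [0.3, -0.7, 0.1]
```

```bash
python3 -m crank '[-0.05,0.5,0,0,0,0, 0,0,0,0,0,0]' | grep -E "eef_pos|wrist_force"
```

```text
eef_pos: [0.4994, 0.0326, 0.2007]
wrist_force: [-0.4, -0.0, -0.6]
```

```bash
python3 -m crank '[-0.05,0.4,0,0,0,0, 0,0,0,0,0,0]' | grep -E "eef_pos|wrist_force"
```

```text
eef_pos: [0.4994, 0.0328, 0.2007]
wrist_force: [0.2, -1.5, 1.3]
```

```bash
python3 -c "
from h import *
snap('side','s8.png'); crop('side','s8c.png',290,140,390,225,7);snap('top','t8.png'); crop('top','t8c.png',305,165,435,255,6)"
```

```text
(no output)
```

View pics/s8c.png

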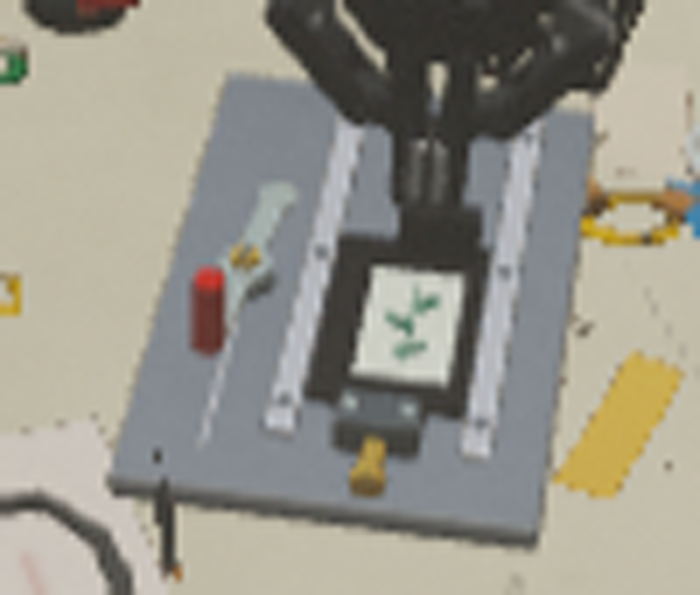

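View pics/t8c.png

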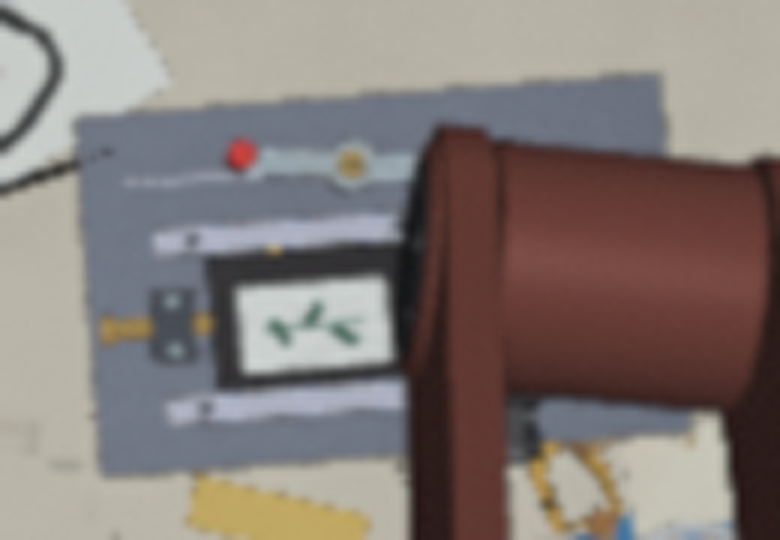

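The pictures show the slide's front edge at the brass tip (top crop (212,322)). The force is just starting to rise, so I continue in very small steps.

```bash
python3 -m crank '[-0.02,0.2,0,0,0,0, 0,0,0,0,0,0]' | grep -E "eef_pos|wrist_force";python3 -m crank '[0,0,0,0,0,0]' | grep -E "eef_pos|wrist_force"
```

```text
eef_pos: [0.4994, 0.0329, 0.2007]
wrist_force: [0.0, -2.9, -0.1]
eef_pos: [0.4994, 0.0329, 0.2007]
wrist_force: [0.6, -3.4, 0.5]
```

```bash
python3 -m crank '[-0.02,0.2,0,0,0,0, 0,0,0,0,0,0]' | grep -E "eef_pos|wrist_force";python3 -m crank '[0,0,0,0,0,0]' | grep -E "eef_pos|wrist_force"
```

```text
eef_pos: [0.4994, 0.033, 0.2007]
wrist_force: [0.9, -5.7, 0.5]
eef_pos: [0.4994, 0.033, 0.2008]
wrist_force: [0.3, -5.6, 0.9]
```

Definite contact, steady at about 5.6 N. Next I'll back off gently, then lift and return to the post.

```bash
python3 -m crank '[0.02,-0.2,0,0,0,0, 0.02,-0.3,0,0,0,0, 0.05,-0.5,0,0,0,0, 0.1,-1,0,0,0,0, 0.3,-3,0,0,0,0, 0.4,-4,0,0,0,0, 0,0,12,0,0,0, 0,0,20,0,0,0, 0,0,20,0,0,0, 0,0,0,0,0,0]'
python3 -m crank '[10,16,0,0,0,-0.023, 10,17,0,0,0,-0.023, 10,17,0,0,0,-0.023, 10,17,0,0,0,-0.023, 10,17,0,0,0,-0.023, 9,17,0,0,0,-0.022, 0,0,0,0,0,0]' 130
python3 - <<'E'
from h import *
st(); snap('wrist','w9.png'); snap('top','t9.png'); crop('top','t9c.png',305,165,435,255,6)
E
```

```text
clock: 15.38
eef_pos: [0.5014, 0.0242, 0.2552]
eef_rot: [0.706, 0.038, -0.034, -0.706]
wrist_force: [-0.0, 0.5, 0.7]
gripper_width: -0.0001
clock: 16.25
eef_pos: [0.5593, 0.1261, 0.2521]
eef_rot: [0.707, -0.012, 0.011, -0.707]
wrist_force: [-0.0, 0.8, 0.3]
gripper_width: 0.0421
t 16.25 p [559.3 126.1 252.1] yaw -0.0332 down [-7.e-04  0.e+00 -1.e+00] F [-0.01  0.79  0.27] w 42.1 j6 [0.1  0.13]
```

View pics/w9.png

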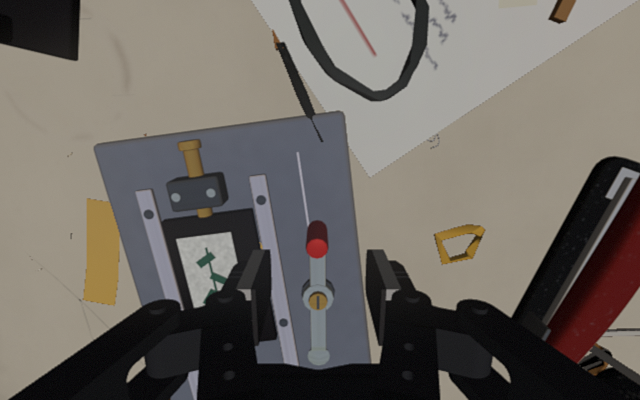

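View pics/t9c.png

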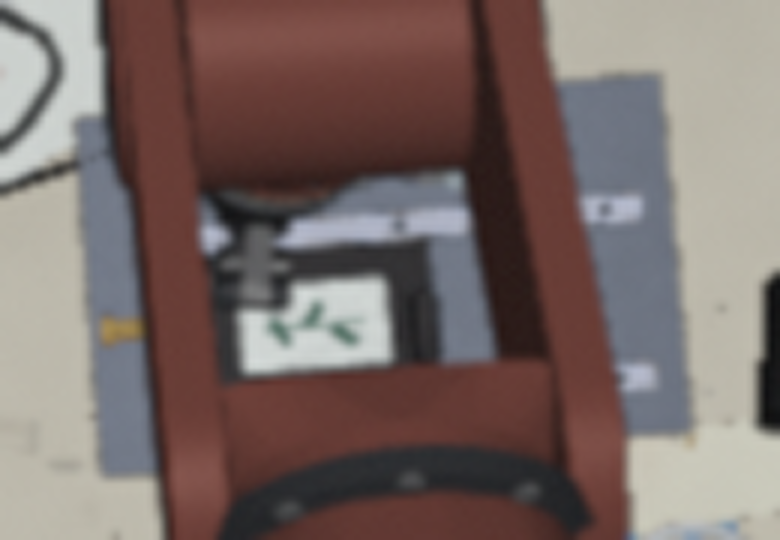

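The slide's front edge touches the brass tip at (205,215), and the post (317,247) is between the fingers. Descend and grip.

```bash
python3 -m crank '[0,-1,-15,0,0,0, 0,0,-18,0,0,0, 0,0,-15,0,0,0, 0,0,0,0,0,0]' 130
python3 -m crank '[0,0,0,0,0,0, 0,0,0,0,0,0, 0,0,0,0,0,0, 0,0,0,0,0,0]' 255 30
python3 - <<'E'
from h import *
st()
pv=np.array([557.6,79.4])
p=bot.get_state()['eef_pos'][:2]*1e3; d=p-pv; th=np.arctan2(d[1],d[0]);print(np.hypot(*d),th,th-.1025)
N=20;t=th-np.linspace(0,th-.1025,N+1); print((th-.1025)/N); print(np.diff(np.c_[np.cos(t),np.sin(t)]*46,axis=0).round(1).tolist())
E
```

```text
clock: 16.85
eef_pos: [0.5578, 0.124, 0.202]
eef_rot: [0.707, -0.014, 0.011, -0.707]
wrist_force: [0.4, 0.7, -0.4]
gripper_width: 0.042
clock: 17.35
eef_pos: [0.5595, 0.1245, 0.2053]
eef_rot: [-0.707, 0.012, -0.013, 0.707]
wrist_force: [-0.5, 0.6, 1.8]
gripper_width: 0.0105
t 17.35 p [559.5 124.5 205.3] yaw -0.0349 down [ 1.2e-03  2.0e-04 -1.0e+00] F [-0.46  0.64  1.79] w 10.5 j6 [0.1  0.13]
45.09223275106158 1.5286748329272495 1.4261748329272494
0.07130874164636247
[[3.3, -0.3], [3.2, -0.5], [3.2, -0.7], [3.1, -0.9], [3.1, -1.2], [3.0, -1.4], [2.9, -1.6], [2.7, -1.8], [2.6, -2.0], [2.5, -2.2], [2.3, -2.3], [2.1, -2.5], [2.0, -2.6], [1.8, -2.8], [1.6, -2.9], [1.3, -3.0], [1.1, -3.1], [0.9, -3.2], [0.7, -3.2], [0.5, -3.2]]
```

```bash
python3 -m crank '[3.3,-0.3,0,0,0,-0.071, 3.2,-0.5,0,0,0,-0.071, 3.2,-0.7,0,0,0,-0.071, 3.1,-0.9,0,0,0,-0.071, 3.1,-1.2,0,0,0,-0.071, 3,-1.4,0,0,0,-0.071, 2.9,-1.6,0,0,0,-0.071]'|grep -E "eef_pos|force|width"
python3 -m crank '[2.7,-1.8,0,0,0,-0.071, 2.6,-2,0,0,0,-0.071, 2.5,-2.2,0,0,0,-0.071]'|grep -E "eef_pos|force|width"
```

```text
eef_pos: [0.5811, 0.1179, 0.2053]
wrist_force: [-2.0, 0.9, 2.3]
gripper_width: 0.0109
eef_pos: [0.5887, 0.1122, 0.2053]
wrist_force: [-1.5, 1.6, 2.3]
gripper_width: 0.0106
```

```bash
python3 -m crank '[1.2,-1.1,0,0,0,-0.036, 1.2,-1.1,0,0,0,-0.036, 1.1,-1.2,0,0,0,-0.036, 1,-1.3,0,0,0,-0.036]'|grep -E "eef_pos|force|width"
python3 -m crank '[1,-1.3,0,0,0,-0.036, 1,-1.3,0,0,0,-0.036, 0.9,-1.4,0,0,0,-0.036, 0.9,-1.4,0,0,0,-0.036]'|grep -E "eef_pos|force|width"
```

```text
eef_pos: [0.5934, 0.1072, 0.2052]
wrist_force: [-2.1, 2.7, 4.1]
gripper_width: 0.0104
eef_pos: [0.5972, 0.1017, 0.2052]
wrist_force: [-3.7, 1.9, 4.7]
gripper_width: 0.0108
```

```bash
python3 -c "
from h import *
st();snap('side','s10.png'); crop('side','s10c.png',290,140,390,225,7)"
```

```text
t 19.6 p [597.2 101.7 205.2] yaw -1.035 down [ 0.e+00  4.e-04 -1.e+00] F [-3.73  1.92  4.7 ] w 10.8 j6 [0.05 1.09]
```

View pics/s10c.png

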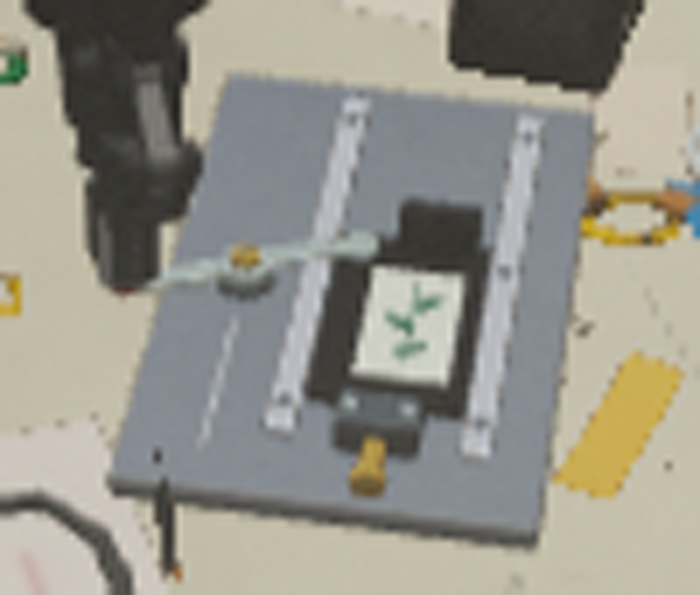

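The toe (370,243 in the crop) is riding onto the slide, which is still against the stop. I continue slowly.

```bash
python3 -m crank '[0.8,-1.4,0,0,0,-0.036, 0.7,-1.5,0,0,0,-0.036, 0.7,-1.5,0,0,0,-0.036, 0.6,-1.5,0,0,0,-0.036]'|grep -E "eef_pos|force|width"
python3 -m crank '[0.6,-1.5,0,0,0,-0.036, 0.5,-1.6,0,0,0,-0.036, 0.5,-1.6,0,0,0,-0.036, 0.4,-1.6,0,0,0,-0.036,0,0,0,0,0,0]'|grep -E "eef_pos|force|width"
```

```text
eef_pos: [0.6001, 0.0957, 0.2052]
wrist_force: [-1.0, 2.0, 5.5]
gripper_width: 0.0107
eef_pos: [0.6021, 0.0893, 0.2052]
wrist_force: [-2.3, 1.3, 5.4]
gripper_width: 0.0106
```

```bash
python3 -m crank '[0.2,-1,0,0,0,-0.022, 0.1,-1,0,0,0,-0.022, 0,0,0,0,0,0]'|grep -E "eef_pos|force|width"
```

```text
eef_pos: [0.6025, 0.0874, 0.2052]
wrist_force: [-2.3, 1.8, 5.3]
gripper_width: 0.0106
```

```bash
python3 -m crank '[0.1,-1,0,0,0,-0.022, 0,0,0,0,0,0]'|grep -E "eef_pos|force|width"
```

```text
eef_pos: [0.6026, 0.0864, 0.2051]
wrist_force: [-2.4, 2.4, 5.0]
gripper_width: 0.0109
```

```bash
python3 -m crank '[0.1,-0.7,0,0,0,-0.015, 0,0,0,0,0,0]'|grep -E "eef_pos|force|width"; python3 -c "
from h import *
st()"
```

```text
eef_pos: [0.6027, 0.0857, 0.2052]
wrist_force: [-1.5, 2.3, 4.6]
gripper_width: 0.0107
t 21.65 p [602.7  85.7 205.2] yaw -1.4028 down [ 1.1e-03  2.0e-04 -1.0e+00] F [-1.5   2.31  4.62] w 10.7 j6 [0.03 1.43]
```

```bash
python3 -m crank '[0.1,-0.7,0,0,0,-0.015, 0,0,0,0,0,0]'|grep -E "eef_pos|force|width"; python3 -m crank '[0,-0.5,0,0,0,-0.01, 0,0,0,0,0,0]'|grep -E "eef_pos|force|width"
```

```text
eef_pos: [0.6028, 0.085, 0.2052]
wrist_force: [-1.1, 2.2, 5.2]
gripper_width: 0.0105
eef_pos: [0.6029, 0.0846, 0.2052]
wrist_force: [-1.1, 1.5, 4.7]
gripper_width: 0.0106
```

```bash
python3 -m crank '[0,-0.4,0,0,0,-0.01, 0,0,0,0,0,0]'|grep -E "eef_pos|force|width"; python3 -c "
from h import *
snap('wrist','w11.png');snap('side','s11.png'); crop('side','s11c.png',290,140,390,225,7)"
```

```text
eef_pos: [0.6029, 0.0842, 0.2052]
wrist_force: [-2.3, 3.5, 5.7]
gripper_width: 0.0105
```

View pics/s11c.png

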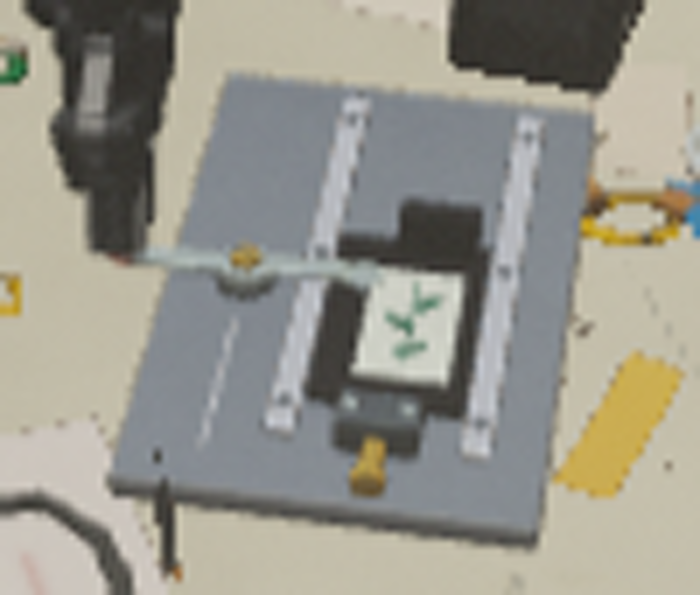

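```bash
python3 -m crank '[0,0,0,0,0,0, 0,0,0,0,0,0, 0,0,0,0,0,0, 0,0,0,0,0,0]' 130 |grep -E "eef_pos|force|width"; python3 -m crank '[0,0,15,0,0,0, 0,0,30,0,0,0, 0,0,40,0,0,0, 0,0,40,0,0,0, 0,0,0,0,0,0]'|grep -E "clock|eef_pos|force|width"
python3 - <<'E'
from h import *
st(); snap('wrist','w12.png'); crop('wrist','w12c.png',185,150,445,340,3)
E
```

```text
eef_pos: [0.6024, 0.084, 0.2044]
wrist_force: [-0.7, 0.9, 0.6]
gripper_width: 0.0418
clock: 23.62
eef_pos: [0.6045, 0.0842, 0.3361]
wrist_force: [1.2, 0.1, 0.2]
gripper_width: 0.0419
t 23.62 p [604.5  84.2 336.1] yaw -1.4369 down [ 1.130e-02  2.000e-04 -9.999e-01] F [1.17 0.15 0.22] w 41.9 j6 [0.02 1.46]
```

View pics/w12.png

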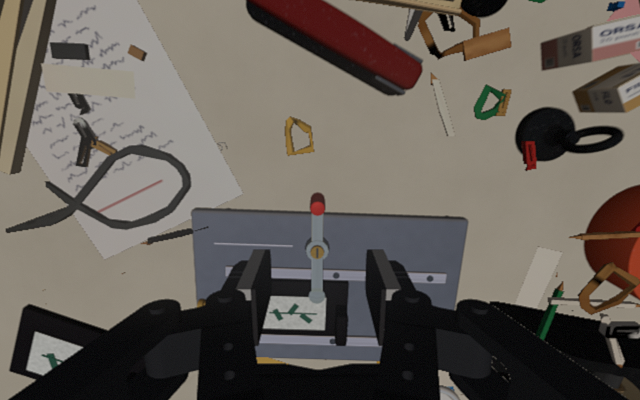

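View pics/w12c.png

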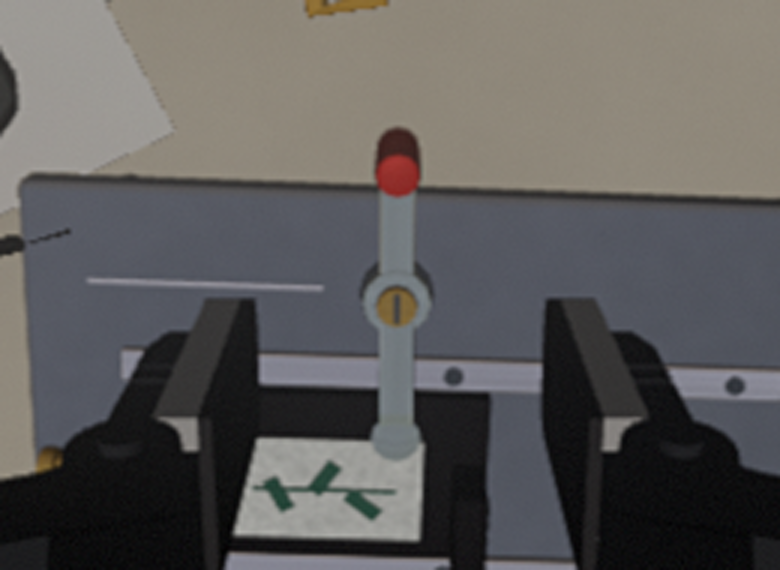

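The clip is straight across with its toe on the slide, at (395,440) in the crop. I'll open the fingers and check the gap at the stop.

```bash
python3 -m crank '[20,0,15,0,0,0, 20,0,10,0,0,0, 0,0,0,0,0,0, 0,0,0,0,0,0]' 0 |grep -E "clock|eef_pos|force|width"
python3 - <<'E'
from h import *
st(); snap('wrist','w13.png'); crop('wrist','w13c.png',185,210,385,360,4); snap('top','t13.png')
a=.1025;X=np.array([np.cos(a),np.sin(a),0]);Y=np.array([-np.sin(a),np.cos(a),0])
E
```

```text
clock: 24.18
eef_pos: [0.6414, 0.0841, 0.3529]
wrist_force: [-1.3, 0.8, -0.6]
gripper_width: 0.0855
t 24.18 p [641.4  84.1 352.9] yaw -1.437 down [-0.0038 -0.     -1.    ] F [-1.29  0.84 -0.56] w 85.5 j6 [0.02 1.46]
```

View pics/w13c.png

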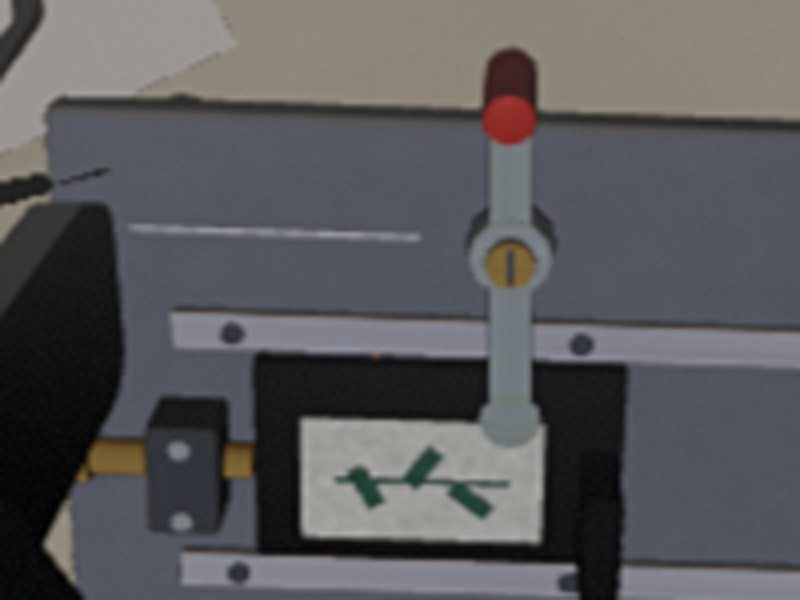

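View pics/t13.png

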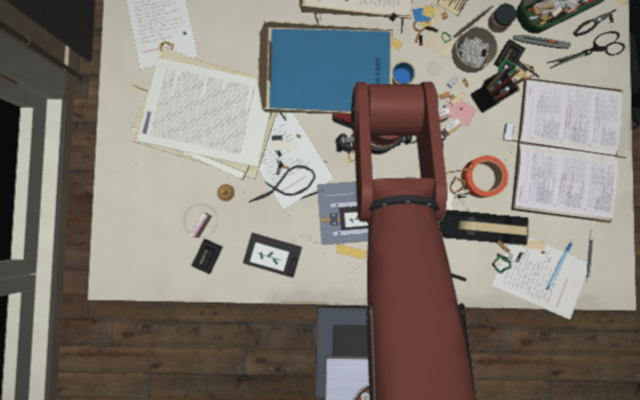

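```bash
python3 -c "
from h import *
st(); print(bot.job_done())"
```

```text
t 24.27 p [641.4  84.2 353.1] yaw -1.4369 down [-3.3e-03 -1.0e-04 -1.0e+00] F [-0.06 -0.39 -0.18] w 85.0 j6 [0.02 1.46]
the job is handed in; nothing more can be done
None
```

I swung the clip clear, pushed the slide home against the brass screw, swung the clip back onto it and handed the job in at 24.3 s.

- **Clip clear:** I held the post and swung it to about 1.43 rad. The wrist force was about 4 N in the plane of the swing, and the picture showed the arm beside the rail, off the slide.
- **Slide home:** I pushed the ridge until I felt the stop. The push rose from about 1.5 to 5.6 N and held steady, and no reading during the push was higher.
- **Clip back on:** I swung it back slowly to about 0 rad, with about 2 to 4 N in the plane and up to about 6 N vertically. I did not clearly feel its end stop.

**Last checks:** the final wrist picture shows the arm straight across the rail, the toe on the slide and no visible gap at the screw. In the views I had, none of the other things looked disturbed, though I did not measure their positions.

**Not checked:** I could not measure the force left between slide and screw after letting go. I relied on the clip's last movement dragging the slide towards the stop.

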